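Fold out the crank and close the clamp on a terminal block row

TASK

Two small bench clamps stand on the green mat, each with a folding crank. On the one that holds the row of black terminal blocks, first fold the crank's handle out until it stands fully upright, and only then wind the crank clockwise (seen from above) until it stops with the jaw up against the blocks. Leave the empty clamp's crank alone, and let go with the handle still upright.

Things in the scene. Friction and masses are not known exactly. Their poses are not given: they have to be found in the camera images.
- crank_axis (a point): Loaded clamp's crank: point on its vertical turning axis, 98 mm above the mat, level with the folded handle's centreline. z is up; x runs along the flat steel arm from the axis to the handle's fold hinge and turns with the crank. The hinge is 61 mm along x at this same height, its pin parallel to y. The arm is 26 mm wide, its top 26 mm below this point. Grey tower and base underneath.
- handle (a joint): Fold angle of the loaded clamp's handle, rad: 0 = folded flat over the arm, from the hinge back to the turning axis; 1.57 = upright, at its stop. Starts at 0 to 0.25. The handle is a steel shank 10 mm in diameter with a black ball knob 26 mm in diameter at its free end, the ball fixed, its centre 56 mm from the hinge. Light friction (about 1 N at the ball) keeps it where it is left.
- crank (a joint): Turn of the loaded clamp's crank, rad, growing clockwise seen from above; starts at 0 to 0.35; hard stop at 1.6, where the jaw meets the blocks (12 mm of jaw travel per rad). Takes about 2 N at the handle and stays where left. The row of ten black blocks with bright screws (30 x 98 mm, top 58 mm above the mat) lies across the clamp, 135 mm from the axis.
- spare_handle_mid (a point): Bystander, not to be moved: point on the centreline of the folded handle of the empty clamp, 30 mm from its hinge. That clamp is just like the loaded one (grey base 235 x 116 x 12 mm) but holds no blocks.

How it is judged:
By the outcome, as a careful person would: the job done as asked, in the order asked, and still so for the second after the job is handed in, with the robot touching nothing.
It also fails if it takes over 38 s, if anything falls off the work surface, if the arm or the gripper's body presses on something with over 40 N, if the wrist force passes 120 N, or if a joint passes its speed limit or range.

ROBOT

A 6-joint arm with a two-finger parallel gripper is mounted at the origin on the work surface. World frame = base frame: x ahead of the robot, y to its left, z up, the work surface at z = 0. Lengths are in mm, angles in rad, forces in N, time in s.
With the tool pointing down it reaches from about 300 to 775 mm from the base axis. Payload 14.6 kg.
Tool frame: the origin (TCP) lies midway between the tips of the shut fingers; the grasp point (between the pads) lies 19 mm behind it (manip.grip_depth is the distance from the TCP to the grasp point, in mm); x points along the fingers, y is the direction in which the jaws open and shut, and the axes are right-handed (so a half turn about x gives the same grasp; the last joint's range is limited). The gripper opens to 94 mm and grips with 3 to 60 N. Pads are 16 mm wide; open, the fingers measure 119 mm over their backs; the gripper's body (75 mm by 177 mm) begins 78 mm behind the grasp point.
Start: joints at [-1.297, 0.3, 1.521, -0, 1.321, -0.067], TCP at [183.825, -518.36, 205.446] pointing down, gripper open.
Joint ranges: [-3.03, 3.03], [-0.79, 2.21], [0.23, 2.52], [-1.04, 4.18], [0, 3.07], [-2.55, 2.55]. Speed limits (rad/s): [2.22, 2.22, 2.57, 3.14, 3.14, 3.14].

INTERFACE

Orientations are given as [roll, pitch, yaw] about the fixed x, y, z axes, in that order (R = Rz(yaw) Ry(pitch) Rx(roll)).
In Python, from cell import readout, cams, ticket, manip gives the robot as it stands. The module is installed in compiled form; this text tells all that it offers.
- The arm moves only by the tool apply_moves, never from a script. Its argument "plan" is one flat list of numbers, 7 for each row, row after row: the turn, a rotation vector about the tool's x, y, z in rad, then the shift along the tool's x, y, z in m, then the opening in per cent of the stroke, from 0 (shut) to 100 (fully open). In form: [wx, wy, wz, x, y, z, fingers, wx, wy, wz, x, y, z, fingers, ...]. A call has 1 to 5 rows; each row shifts and turns the commanded pose from where the row before left it, along the tool's axes as they then stand; what a row does not reach is not made up. A row lasts 1/8 s, in which the tool goes at most 62.5 mm and 10.7 degrees, less where a joint would pass 70% of its speed; a pose out of reach is approached as far as the arm can. A call with a gripper value outside its range is refused whole. The fingers move at their own pace and stop on an object; "force" is the grip in N (left out, the last holds). Time passes only in rows, so rows that do not move let the fingers close. It gives the time, the measured TCP pose, the force and the opening at its end, in the units of the state.
- readout.read_state(): the state, without advancing time (a new reading comes with each control period).
- cams.camera(name): name is "scene" or "top" or "wrist"; returns a dict with "image" (480x640x3 uint8, red, green, blue), "fovy" (degrees; the focal length in pixels is half the picture's height over the tangent of half this angle, whatever the lens; pixels are square), "cx", "cy" (the principal point, pixels), "D" ([k1, k2, p1, p2, k3] as OpenCV has them; the pictures are not rectified), "position" and "orientation" of the camera in the world; the wrist camera has in their place "T_tool_cam" (4x4, takes a point from camera to tool coordinates, whose origin is the TCP and whose axes are the tool frame's). Camera axes: x right, y down, z forward; pixel columns grow to the right and rows downward; lengths in mm; the calibration is good to about 2 mm. A picture is of the moment at which its call begins: read the wrist's pose just before it. There is no depth.
- ticket.sign_off(): hands the job in, once; it reports no verdict.
The state is a dict: "clock": time; "joints": joint angles; "qd": joint speeds; "effort": joint torques, N m; "eef_pos": TCP position; "eef_rot": TCP orientation; "wrist_force": force on the tool from outside, world axes, zero at the start; "moment": the same for the moment, N m; "finger_gap": finger opening in mm.
Only numpy, scipy, OpenCV 4.12 (cv2) and the standard library are available. Lean on these libraries where they do the work, as an engineer would, in place of code of your own. Each camera call takes 0.05 s, during which the arm holds its last target.

## Working session

There is one attempt and no reset: what is moved stays moved. The work goes in short steps, Python scripts to look and compute and a tool call to move; the robot and the scene stay as the last step left them, time stands still between calls to the robot, and variables do not carry over. Pictures are saved under pics/ and viewed, and the job is handed in when it is done.

Besides the shell and the picture viewer there is one more tool, called after "Emit:" as a command line: name --argument value ..., lists and objects as JSON in quotes. apply_moves: Moves the arm, as the interface text tells. Its arguments: {"type":"object","properties":{"plan":{"type":"array","items":{"type":"number"}},"force":{"type":"number"}},"required":["plan"]}

```bash
mkdir -p pics
python3 - <<'E'
from cell import readout,cams,manip
import cv2,json
print(readout.read_state()); print(manip.grip_depth)
for n in("scene","top"):
    c=cams.camera(n); cv2.imwrite(f"pics/{n}0.png",c["image"][:,:,::-1])
    import pickle; pickle.dump(c,open(f"{n}0.pkl","wb"))
    print(n,{k:v for k,v in c.items() if k!="image"})
c=cams.camera("wrist");cv2.imwrite("pics/wrist0.png",c["image"][:,:,::-1]);print({k:v for k,v in c.items() if k!="image"})
E
```

```text
{'clock': 0.0, 'joints': array([-1.29659421e+00,  3.00485439e-01,  1.52158581e+00, -2.81522240e-05,
        1.32069841e+00, -6.65912559e-02]), 'qd': array([ 0.00129461, -0.00123822,  0.00079134, -0.00073737, -0.0009305 ,
       -0.00134111]), 'effort': array([ 9.37603181e-04, -5.31809020e+01, -3.52734375e+01,  7.08449632e-02,
        2.43866479e-02, -7.94778293e-05]), 'eef_pos': array([ 183.75197353, -518.11511937,  204.87646391]), 'eef_rot': array([-1.61422451,  1.569619  ,  1.8681685 ]), 'wrist_force': array([-1.04367561, -0.31488489,  0.15615788]), 'moment': array([ 0.01880567,  0.04758345, -0.02599642]), 'finger_gap': 94.28262609701744}
18.8
scene {'fovy': 50.303872553828, 'cx': 319.5292134138871, 'cy': 239.1228376606375, 'D': array([-0.14304278,  0.        ,  0.        ,  0.        ,  0.        ]), 'position': array([727.2153137 , 360.40509165, 620.2612246 ]), 'orientation': array([-2.45773576, -0.00569241,  2.65025914])}
top {'fovy': 52.68224083414961, 'cx': 314.15820270229136, 'cy': 243.01739231829245, 'D': array([-0.08298298,  0.        ,  0.        ,  0.        ,  0.        ]), 'position': array([428.25730779,  27.28482509, 808.25015579]), 'orientation': array([-2.99096104, -0.00402021, -1.57610685])}
{'fovy': 68.73078957768986, 'cx': 319.8878546831947, 'cy': 245.09426262882377, 'D': array([-0.00465924,  0.        ,  0.        ,  0.        ,  0.        ]), 'T_tool_cam': array([[-1.07080372e-05, -2.78647471e-01,  9.60393454e-01,
        -1.78372315e+02],
       [ 9.99999678e-01,  7.67513746e-04,  2.33835203e-04,
         5.12019064e-01],
       [-8.02272766e-04,  9.60393147e-01,  2.78647373e-01,
        -8.12287450e+01],
       [ 0.00000000e+00,  0.00000000e+00,  0.00000000e+00,
         1.00000000e+00]])}
```

View pics/top0.png

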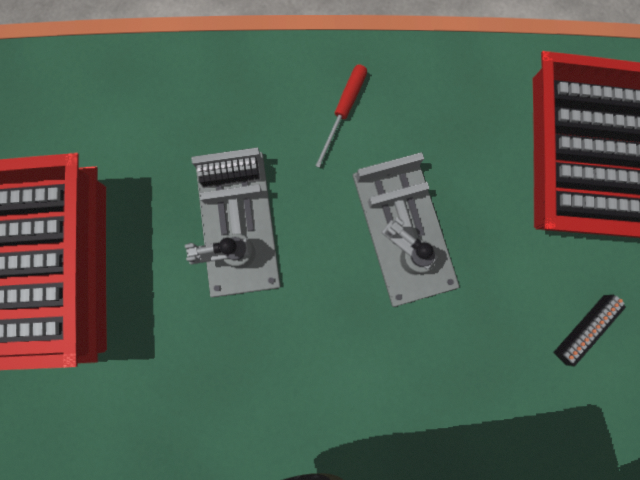

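View pics/scene0.png

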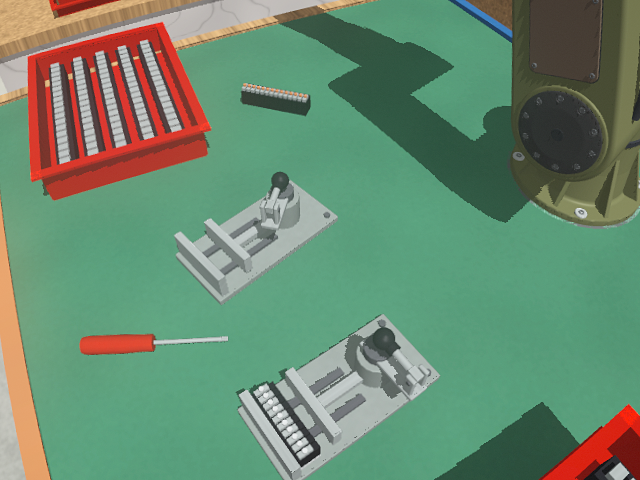

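The top view shows the loaded clamp on the left, with its ball near (228,246), its hinge near (193,253) and its blocks near (228,170). The empty clamp is near (410,240). I'll enlarge both views to read positions.

Run:
```python
import cv2
a=cv2.imread("pics/top0.png")[220:310,170:290]; cv2.imwrite("pics/topc.png",cv2.resize(a,None,fx=6.5,fy=6.5,interpolation=2))
a=cv2.imread("pics/scene0.png")[305:425,330:450]; cv2.imwrite("pics/scenec.png",cv2.resize(a,None,fx=5,fy=5,interpolation=2))
```

```text
(no output)
```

View pics/topc.png

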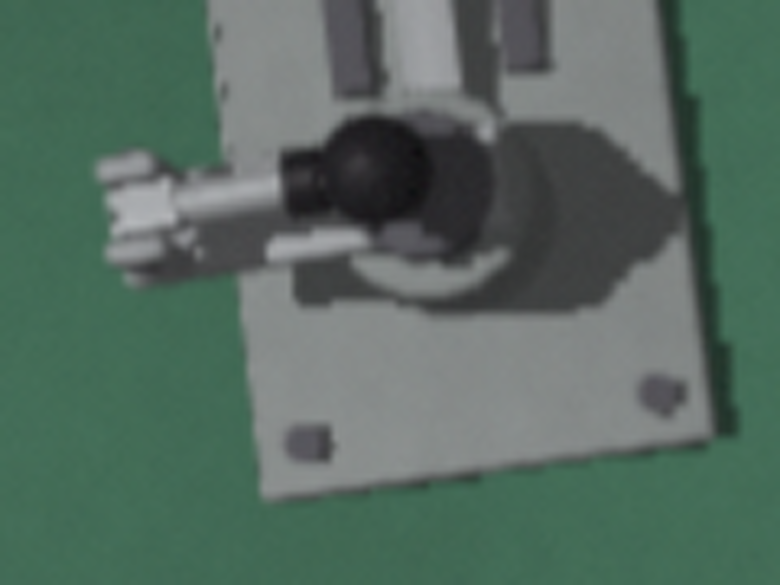

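View pics/scenec.png

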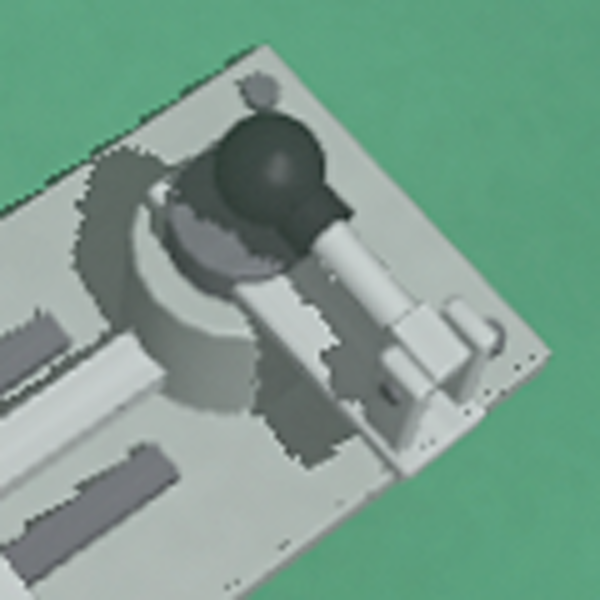

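```bash
cat > h.py <<'E'
import numpy as np,cv2,pickle
from scipy.spatial.transform import Rotation as R
def K(c):
    f=240/np.tan(np.radians(c["fovy"])/2); return np.array([[f,0,c["cx"]],[0,f,c["cy"]],[0,0,1]])
def pose(c): return R.from_euler("xyz",c["orientation"]).as_matrix(),np.array(c["position"])
def ray(c,uv):
    p=cv2.undistortPoints(np.array([[uv]],float),K(c),c["D"])[0,0]
    Rm,t=pose(c); d=Rm@np.array([p[0],p[1],1]); return t,d/np.linalg.norm(d)
def tri(obs):
    A=np.zeros((3,3));b=np.zeros(3);rs=[ray(*o) for o in obs]
    for t,d in rs: P=np.eye(3)-np.outer(d,d);A+=P;b+=P@t
    x=np.linalg.solve(A,b); return x,[np.linalg.norm((np.eye(3)-np.outer(d,d))@(x-t)) for t,d in rs]
def atz(c,uv,z): t,d=ray(c,uv); return t+d*(z-t[2])/d[2]
def proj(c,X):
    Rm,t=pose(c);return cv2.projectPoints(np.array(X,float).reshape(-1,3),cv2.Rodrigues(Rm.T)[0],-Rm.T@t,K(c),c["D"])[0][:,0]
def load(n): return pickle.load(open(n+".pkl","rb"))
E
python3 - <<'E'
from h import *
T=load("top0");S=load("scene0")
print("ball",tri([(T,(227.85,245.85)),(S,(384.2,338))]))
print("hinge",tri([(T,(192.3,251.5)),(S,(416,375))]))
for uv in [(210.3,296.5),(279.5,287.2)]: print("base T",atz(T,uv,12))
for uv in [(330+265/5,305+43/5),(330+550/5,305+352/5)]: print("base S",atz(S,uv,12))
print("spare ball",atz(T,(425,251),100), atz(S,(280,181),100))
# tower top ellipse
E
```

```text
ball (array([530.52818602, 151.76322755, 104.05916226]), [np.float64(1.3306226730555155), np.float64(1.3306226730555089)])
hinge (array([522.82496441, 205.43727179,  99.90117422]), [np.float64(1.5269967321552218), np.float64(1.5269967321552878)])
base T [461.14987368 194.30106225  12.        ]
base T [476.06685245  80.676291    12.        ]
base S [475.39071885  82.77684442  12.        ]
base S [460.05833974 196.04671056  12.        ]
spare ball [ 523.00238264 -140.34505911  100.        ] [ 523.90161641 -134.81826794  100.        ]
```

Run:
```python
from h import *
from cell import readout
s=readout.read_state()
M=R.from_euler("xyz",s["eef_rot"]).as_matrix();print(M.round(3))
T=load("top0");S=load("scene0")
H=np.array([522.8,205.4,98]);u=np.array([-0.142,0.99,0]);n=np.array([u[1],-u[0],0])
A=H-61*u
th=.08
B=H-56*(u*np.cos(th)-np.array([0,0,1])*np.sin(th))
for c,nm in((T,"top"),(S,"scene")):
    a=c["image"][:,:,::-1].copy()
    b0=cv2.resize(a,None,fx=6,fy=6)
    tow=[A+[25*np.cos(t),25*np.sin(t),-30] for t in np.linspace(0,6.28,40)]
    arm=[A+13*n+[0,0,-26],A-13*n+[0,0,-26],H-13*n+[0,0,-26],H+13*n+[0,0,-26]]
    for P,col in(([A,B,H],(0,0,255)),(arm,(255,0,0)),([A,A-[0,0,86]],(0,255,255))):
        for p in proj(c,P): cv2.circle(b0,tuple(int(v*6+3) for v in p),4,col,-1)
    x,y=proj(c,[(A+H)/2])[0].astype(int)*6
    cv2.imwrite(f"pics/ov_{nm}.png",b0[max(y-280,0):y+280,max(x-350,0):x+350])
```

```text
[[-0.     0.334 -0.942]
 [ 0.001 -0.942 -0.334]
 [-1.    -0.001 -0.   ]]
```

View pics/ov_top.png

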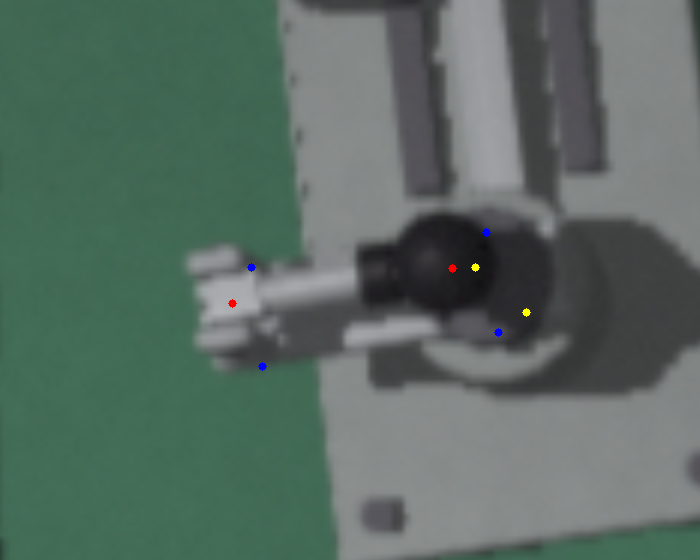

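View pics/ov_scene.png

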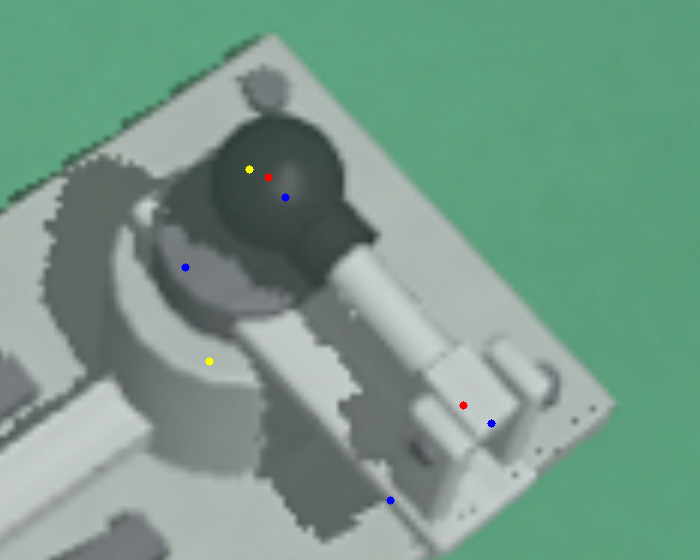

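Emit:
apply_moves --plan '[-0.172, 0, 0, 0, 0, 0, 100, -0.172, 0, 0, 0, 0, 0, 100, -0.172, 0, 0, 0, 0, 0, 100, -0.172, 0, 0, 0, 0, 0, 100]' --force 12

```text
clock: 0.65
eef_pos: [183.8, -518.3, 205.2]
eef_rot: [-2.303, 1.57, 1.873]
wrist_force: [-0.2, 0.4, -0.8]
finger_gap: 94.3
```

Emit:
apply_moves --plan '[-0.172, 0, 0, 0, 0, 0, 100, -0.172, 0, 0, 0, 0, 0, 100, -0.172, 0, 0, 0, 0, 0, 100, -0.172, 0, 0, 0, 0, 0, 100, 0, 0, 0, 0, 0, 0, 100]'

```text
clock: 1.27
eef_pos: [183.8, -518.3, 205.2]
eef_rot: [-3.076, 1.57, 1.781]
wrist_force: [0.1, -0.3, 0.2]
finger_gap: 94.1
```

Emit:
apply_moves --plan '[0, 0, 0, 0, 0.0292, -0.041, 100, 0, 0, 0, 0, 0.0292, -0.041, 100, 0, 0, 0, 0, 0.0292, -0.041, 100, 0, 0, 0, 0, 0.0292, -0.041, 100, 0, 0, 0, 0, 0.0292, -0.041, 100]'

```text
clock: 1.9
eef_pos: [298.9, -292.8, 205.5]
eef_rot: [0.734, 1.571, -0.696]
wrist_force: [1.3, -0.2, 0.2]
finger_gap: 94.0
```

Emit:
apply_moves --plan '[0, 0, 0, 0, 0.0292, -0.041, 100, 0, 0, 0, 0, 0.0292, -0.041, 100, 0, 0, 0, 0, 0.0292, -0.041, 100, 0, 0, 0, 0, 0.0292, -0.041, 100, 0, 0, 0, 0, 0.0292, -0.041, 100]'

```text
clock: 2.52
eef_pos: [413.6, -68.6, 205.6]
eef_rot: [1.126, 1.57, -0.304]
wrist_force: [0.4, -0.8, 1.1]
finger_gap: 93.9
```

Emit:
apply_moves --plan '[0, 0, 0, 0, 0.0292, -0.041, 100, 0, 0, 0, 0, 0.0292, -0.041, 100, 0, 0, 0, 0, 0.0292, -0.041, 100, 0, 0, 0, 0, 0.0292, -0.041, 100, 0, 0, 0, 0, 0.0292, -0.041, 100]'

```text
clock: 3.15
eef_pos: [528.2, 155.5, 205.4]
eef_rot: [-0.767, 1.571, -2.197]
wrist_force: [-0.2, -0.5, 0.2]
finger_gap: 93.8
```

Emit:
apply_moves --plan '[0, 0, 0, 0, 0, 0, 100, 0, 0, 0, 0, 0, 0, 100]'

```text
clock: 3.4
eef_pos: [527.4, 153.4, 205.2]
eef_rot: [-1.299, 1.57, -2.726]
wrist_force: [-1.1, -0.7, 0.3]
finger_gap: 93.7
```

```bash
cat >> h.py <<'E'
def wrist(name):
    from cell import readout,cams
    s=readout.read_state(); c=cams.camera("wrist")
    M=R.from_euler("xyz",s["eef_rot"]).as_matrix()
    Tc=c["T_tool_cam"]; c["Rm"]=M@Tc[:3,:3]; c["position"]=M@Tc[:3,3]+s["eef_pos"]
    c["orientation"]=R.from_matrix(c["Rm"]).as_euler("xyz")
    c["state"]=s
    pickle.dump(c,open(name+".pkl","wb")); cv2.imwrite(f"pics/{name}.png",c["image"][:,:,::-1])
    print(s["clock"],s["joints"].round(3),s["eef_pos"].round(1),M.round(4).tolist())
    return c
E
python3 -c "
from h import *
wrist('w1')"
```

```text
3.4 [ 0.216  0.299  1.523 -0.     1.32   0.073] [527.4 153.4 205.2] [[-0.0006, 0.9897, 0.1431], [-0.0003, 0.1431, -0.9897], [-1.0, -0.0007, 0.0002]]
```

View pics/w1.png

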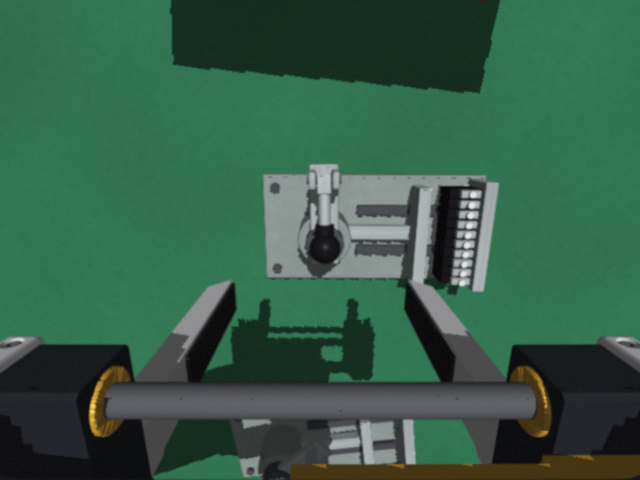

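The wrist view shows the loaded crank almost in line with tool z, with the ball near (324,244) and the hinge near (323,182). I'll enlarge it.

Run:
```python
import cv2
a=cv2.imread("pics/w1.png")[155:275,255:375]; cv2.imwrite("pics/w1c.png",cv2.resize(a,None,fx=5,fy=5,interpolation=2))
```

```text
(no output)
```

View pics/w1c.png

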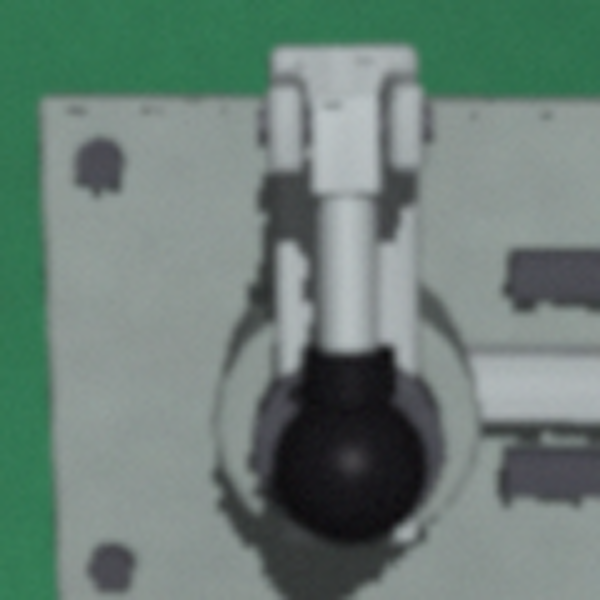

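Run:
```python
from h import *
T=load("top0");S=load("scene0");W=load("w1")
b=(255+349/5-.4,155+466/5-.4);h=(255+346.5/5-.4,155+124/5-.4)
print("W+T+S",tri([(T,(227.85,245.85)),(S,(384.2,338)),(W,b)]))
print("W+S",tri([(S,(384.2,338)),(W,b)]))
print("W+T",tri([(T,(227.85,245.85)),(W,b)]))
print("hinge3",tri([(T,(192.3,251.5)),(S,(416,375)),(W,h)]))
print("ball z102",atz(W,b,102),"h z98",atz(W,h,98))
p=atz(W,h,98);q=atz(W,b,102);print(np.degrees(np.arctan2(*(p-q)[[1,0]])),np.linalg.norm((p-q)[:2]))
# base corners at z 12
k=[atz(W,(255+x/5-.4,155+y/5-.4),12) for x,y in((42,97),(60,600))]; d=k[0]-k[1]; print(k,np.degrees(np.arctan2(d[1],d[0])))
arm=[atz(W,(255+x/5-.4,155+48/5-.4),72) for x in (275,413)]; d=arm[1]-arm[0];print(arm,np.degrees(np.arctan2(d[1],d[0]))+90,np.linalg.norm(d))
```

```text
W+T+S (array([530.85910307, 151.72210187, 104.5168031 ]), [np.float64(1.1027214224460475), np.float64(1.5985262406293066), np.float64(0.5908089533286454)])
W+S (array([531.03936671, 153.27428924, 107.7113727 ]), [np.float64(0.8153044158611783), np.float64(0.815304415861265)])
W+T (array([531.57837694, 151.05576318, 103.03218674]), [np.float64(0.08001252483216828), np.float64(0.08001252483224176)])
hinge3 (array([522.84701578, 205.78311846,  99.7013873 ]), [np.float64(1.7472191699651356), np.float64(1.3590260090052053), np.float64(0.6497578798396333)])
ball z102 [531.55702895 150.77041395 102.        ] h z98 [522.92322707 206.27290212  98.        ]
98.84189669826041 56.16999847159578
[array([461.43765227, 194.4604955 ,  12.        ]), array([476.56702485,  83.66159218,  12.        ])] 97.77553817822093
[array([509.38208012, 214.88622325,  72.        ]), array([533.04857347, 218.32960021,  72.        ])] 98.2782113015345 23.915680057014534
```

Emit:
apply_moves --plan '[0, 0, 0, 0, 0.0035, 0.0027, 100, 0, 0, 0, 0.04, 0, 0, 60, 0, 0, 0, 0.04, 0, 0, 60, 0, 0, 0, 0.03, 0, 0, 60, 0, 0, 0, 0.009, 0, 0, 60]'

```text
clock: 4.08
eef_pos: [531.0, 150.8, 85.2]
eef_rot: [-1.483, 1.569, -2.909]
wrist_force: [0.5, -0.4, 0.5]
finger_gap: 58.1
```

Emit:
apply_moves --plan '[0, 0, 0, 0, 0, 0, 45, 0, 0, 0, 0, 0, 0, 45]'

```text
clock: 4.32
eef_pos: [532.2, 151.6, 87.9]
eef_rot: [1.647, 1.569, 0.222]
wrist_force: [-0.9, 0.6, -0.6]
finger_gap: 43.1
```

```bash
python3 -c "
from h import *
wrist('w2')
from cell import cams
for n in('top','scene'):
  a=cams.camera(n)['image'][:,:,::-1]
  a=a[180:330,150:350] if n=='top' else a[280:430,290:490]
  cv2.imwrite('pics/%s2.png'%n,cv2.resize(a,None,fx=4,fy=4,interpolation=2))
"
```

```text
4.325 [0.211 0.431 1.634 0.    1.075 0.066] [532.2 151.6  87.9] [[0.002, 0.9894, 0.1451], [0.0005, 0.1451, -0.9894], [-1.0, 0.0021, -0.0002]]
```

View pics/w2.png

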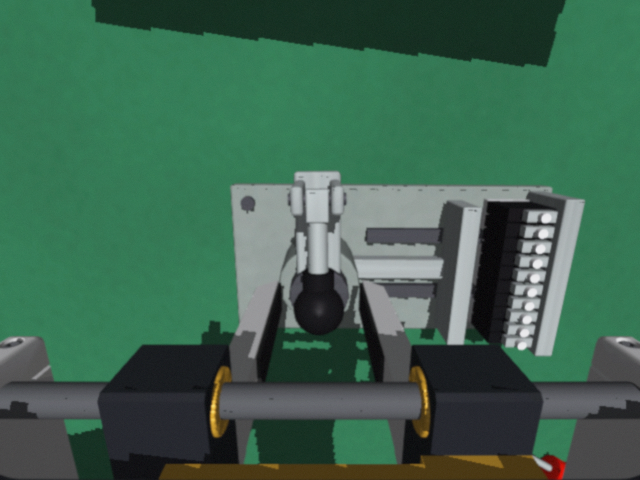

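View pics/scene2.png

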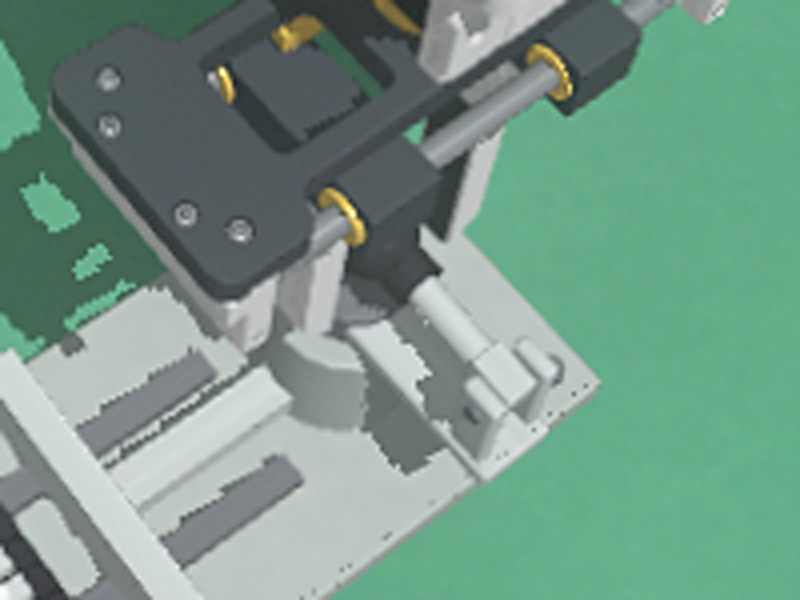

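The ball sits midway between the fingers at (319,305), level with the pads. I'll close on it.

Emit:
apply_moves --plan '[0, 0, 0, 0.002, 0, 0, 32, 0, 0, 0, 0, 0, 0, 20, 0, 0, 0, 0, 0, 0, 20, 0, 0, 0, 0, 0, 0, 20]' --force 10

```text
clock: 4.97
eef_pos: [531.5, 151.7, 84.4]
eef_rot: [-1.928, 1.571, 2.93]
wrist_force: [-0.3, 1.4, 0.1]
finger_gap: 25.0
```

```bash
python3 -c "
from h import *
c=wrist('w3');print(c['state']['finger_gap'],c['state']['wrist_force'])
cv2.imwrite('pics/w3c.png',cv2.resize(c['image'][150:400,200:450,::-1],None,fx=2.4,fy=2.4))
"
```

```text
4.975 [0.212 0.435 1.637 0.    1.07  0.066] [531.5 151.7  84.4] [[-0.0001, 0.9894, 0.1455], [0.0, 0.1455, -0.9894], [-1.0, -0.0001, -0.0]]
25.037642391761047 [-0.27187408  1.41564219  0.05552406]
```

View pics/w3c.png

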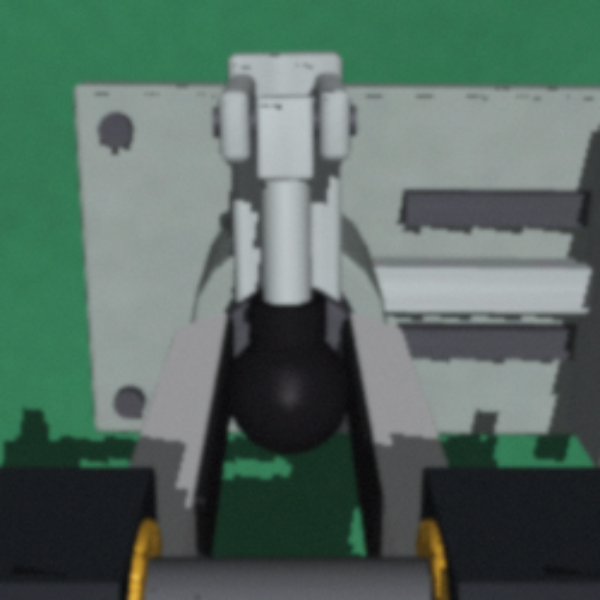

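Emit:
apply_moves --plan '[0, 0, 0, -0.0083, 0, -0.0015, 20, 0, 0, 0, -0.008, 0, -0.0027, 20, 0, 0, 0, -0.0075, 0, -0.0038, 20, 0, 0, 0, -0.0068, 0, -0.0049, 20, 0, 0, 0, -0.006, 0, -0.0059, 20]'

```text
clock: 5.65
eef_pos: [528.6, 170.5, 121.5]
eef_rot: [-1.036, 1.57, -2.46]
wrist_force: [-2.1, -0.6, -1.6]
finger_gap: 25.0
```

```bash
python3 -c "
from h import *
c=wrist('w4');print(c['state']['finger_gap'],c['state']['wrist_force'])
cv2.imwrite('pics/w4c.png',cv2.resize(c['image'][150:400,200:450,::-1],None,fx=2.4,fy=2.4))
"
```

```text
5.65 [ 0.246  0.394  1.599 -0.     1.149  0.1  ] [528.6 170.5 121.5] [[-0.0003, 0.9894, 0.1455], [-0.0003, 0.1455, -0.9894], [-1.0, -0.0004, 0.0002]]
25.005605460514857 [-2.11589282 -0.60277011 -1.59181874]
```

View pics/w4c.png

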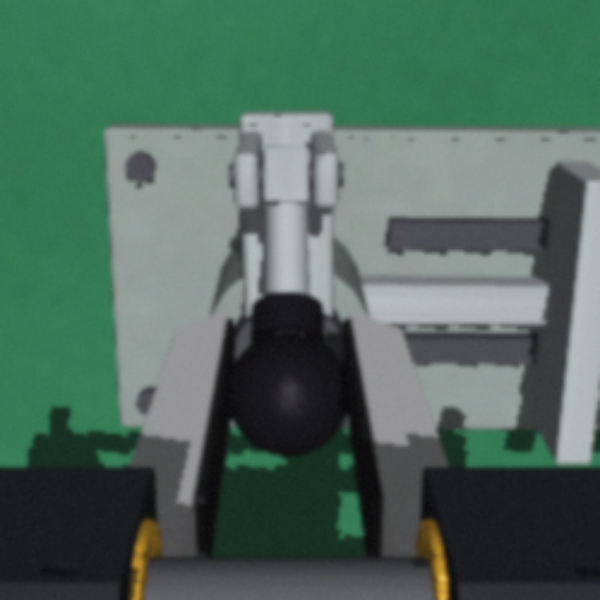

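Emit:
apply_moves --plan '[0, 0, 0, -0.005, -0.0002, -0.0067, 20, 0, 0, 0, -0.004, -0.0001, -0.0074, 20, 0, 0, 0, -0.0028, -0.0001, -0.0079, 20, 0, 0, 0, -0.0016, -0.0001, -0.0082, 20, 0, 0, 0, -0.0003, 0, -0.004, 20]'

```text
clock: 6.32
eef_pos: [523.6, 204.8, 135.3]
eef_rot: [1.741, 1.569, 0.317]
wrist_force: [-0.8, -2.9, 5.2]
finger_gap: 25.1
```

Emit:
apply_moves --plan '[0, 0, 0, 0, 0, 0, 20, 0, 0, 0, 0, 0, -0.002, 20, 0, 0, 0, 0, 0, 0, 20]'

```text
clock: 6.7
eef_pos: [523.4, 206.6, 135.4]
eef_rot: [1.936, 1.569, 0.511]
wrist_force: [-1.7, -0.9, 7.3]
finger_gap: 25.1
```

```bash
python3 -c "
from h import *
c=wrist('w5');print(c['state']['finger_gap'],c['state']['wrist_force'])
cv2.imwrite('pics/w5c.png',cv2.resize(c['image'][150:400,200:450,::-1],None,fx=2.4,fy=2.4))
from cell import cams
a=cams.camera('scene')['image'][:,:,::-1]
cv2.imwrite('pics/s5.png',cv2.resize(a[260:430,320:520],None,fx=4,fy=4,interpolation=2)[:600])
"
```

```text
6.7 [0.311 0.393 1.566 0.    1.181 0.164] [523.4 206.6 135.4] [[0.0014, 0.9893, 0.1458], [0.0008, 0.1458, -0.9893], [-1.0, 0.0015, -0.0006]]
25.077021519355327 [-1.70913018 -0.9406742   7.27546575]
```

View pics/w5c.png

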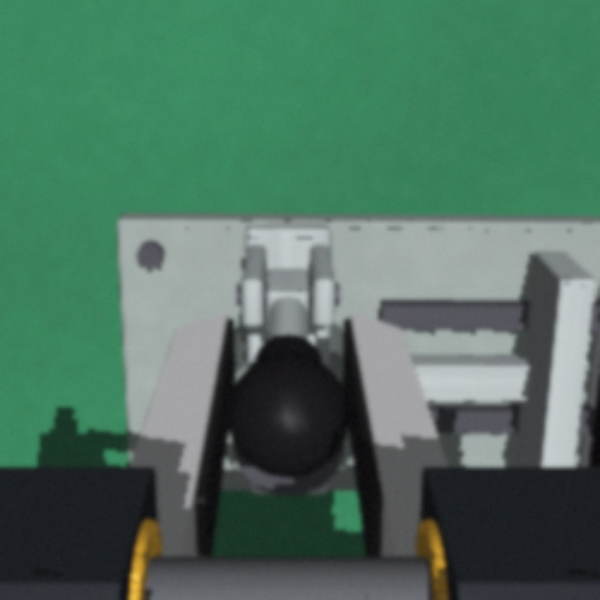

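View pics/s5.png

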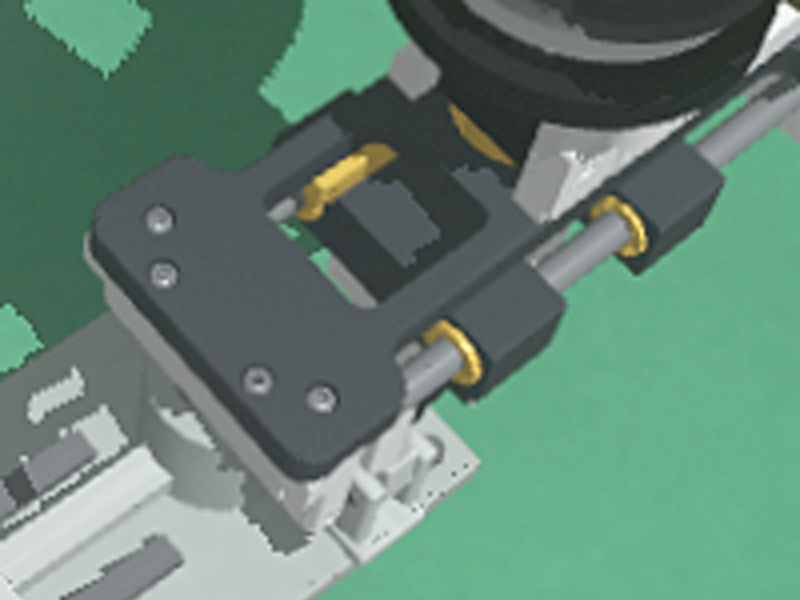

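```bash
cat >> h.py <<'E'
def theta(c,uv,H,u):
    # ray intersect with handle plane, then angle/radius about hinge
    n=np.array([u[1],-u[0],0]);t,d=ray(c,uv);p=t+d*((H-t)@n)/(d@n) if abs(d@n)>.2 else None
    return p
def thetafit(c,uv,H,u):
    th=np.linspace(-.1,1.8,1901)[:,None]
    P=H-56*(u*np.cos(th)-np.array([0,0,1.])*np.sin(th))
    e=np.linalg.norm(proj(c,P)-uv,axis=1);i=e.argmin();return th[i,0],e[i],P[i]
E
python3 - <<'E'
from h import *
u=np.array([-np.sin(np.radians(8.5)),np.cos(np.radians(8.5)),0])
for dz in (-2,0,2):
  H=np.array([522.9,206.2,98])
  for n,uv in(("w1",(324.4,247.8)),("w3",(200+289/2.4,150+392/2.4)),("w4",(200+290/2.4,150+393/2.4)),("w5",(200+290/2.4,150+412/2.4))):
    c=load(n); uvv=np.array(uv)+[0,dz]; th,e,P=thetafit(c,uvv,H,u); s=c["state"]; M=R.from_euler("xyz",s["eef_rot"]).as_matrix()
    print(dz,n,th.round(3),e.round(2),P.round(1),(M.T@(P-s["eef_pos"])).round(1))
E
```

```text
-2 w1 0.597 0.07 [529.7 160.4 129.5] [75.7  3.4 -6.6]
-2 w3 0.071 1.57 [531.2 151.  102. ] [-17.5  -0.5   0.7]
-2 w4 0.072 1.52 [531.2 151.  102. ] [19.5 -0.3 19.7]
-2 w5 1.49 2.1 [523.6 201.7 153.8] [-18.4  -0.5   4.9]
0 w1 0.489 0.15 [530.2 157.3 124.3] [80.9  3.4 -3.4]
0 w3 0.118 1.59 [531.1 151.2 104.6] [-20.2  -0.5   0.4]
0 w4 0.131 1.53 [531.1 151.3 105.3] [16.2 -0.3 19.4]
0 w5 1.469 2.09 [523.7 200.6 153.7] [-18.3  -0.5   6. ]
2 w1 0.299 0.69 [530.8 153.3 114.5] [90.7  3.4  0.6]
2 w3 0.171 1.61 [531.1 151.6 107.5] [-23.1  -0.5  -0. ]
2 w4 0.201 1.55 [531.  151.9 109.2] [12.4 -0.3 18.7]
2 w5 1.448 2.09 [523.9 199.4 153.6] [-18.2  -0.5   7.2]
```

Run:
```python
from h import *
c=load("w5"); print(atz(c,(200+289/2.4,150+293/2.4),98))
c=load("w4"); print(atz(c,(200+287/2.4,150+174/2.4),98))
c=load("w3"); print(atz(c,(200+285/2.4,150+121/2.4),98))
for z in (152,153,154):print(atz(load("w5"),(200+290/2.4,150+412/2.4),z))
a=load("w5")["image"][230:350,260:380,::-1];cv2.imwrite("pics/w5d.png",cv2.resize(a,None,fx=5,fy=5,interpolation=2))
```

```text
[523.86691468 206.56312724  98.        ]
[523.16871141 206.17156176  98.        ]
[523.01120771 205.95405896  98.        ]
[524.93129136 199.82177097 152.        ]
[524.84758735 200.35708924 153.        ]
[524.76388333 200.89240751 154.        ]
```

View pics/w5d.png

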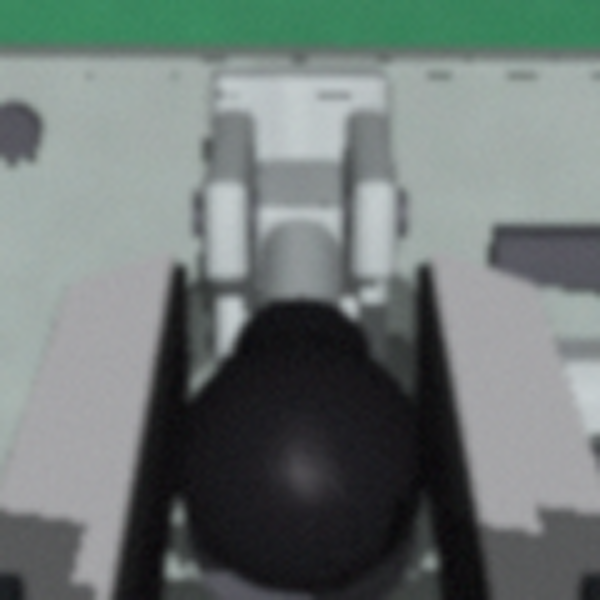

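The ball has slipped about 5–6 mm in the pads toward the axis, so the handle is near 1.47 rad and not at its stop. I'll open, re-centre on the ball and push it out.

Emit:
apply_moves --plan '[0, 0, 0, 0, 0, 0, 40, 0, 0, 0, 0, 0, 0.003, 40, 0, 0, 0, 0, 0, 0.003, 35, 0, 0, 0, 0, 0, 0, 20, 0, 0, 0, 0, 0, 0, 20]' --force 20

```text
clock: 7.42
eef_pos: [524.0, 200.0, 134.7]
eef_rot: [0.739, 1.571, -0.686]
wrist_force: [0.5, -1.1, -1.5]
finger_gap: 25.0
```

Emit:
apply_moves --plan '[0, 0, 0, 0, 0, 0, 20, 0, 0, 0, 0, 0, 0, 20]'

```text
clock: 7.68
eef_pos: [524.0, 200.0, 134.7]
eef_rot: [1.242, 1.571, -0.183]
wrist_force: [2.8, -0.3, -1.8]
finger_gap: 24.8
```

```bash
python3 -c "
from h import *
c=wrist('w6');print(c['state']['finger_gap'],c['state']['wrist_force'])
cv2.imwrite('pics/w6d.png',cv2.resize(c['image'][230:350,260:380,::-1],None,fx=5,fy=5,interpolation=2))
"
```

```text
7.675 [ 0.299  0.39   1.571 -0.     1.18   0.153] [524.  200.  134.7] [[0.0002, 0.9894, 0.1455], [-0.0, 0.1455, -0.9894], [-1.0, 0.0002, 0.0001]]
24.810418286289437 [ 2.79398764 -0.31379267 -1.78975835]
```

View pics/w6d.png

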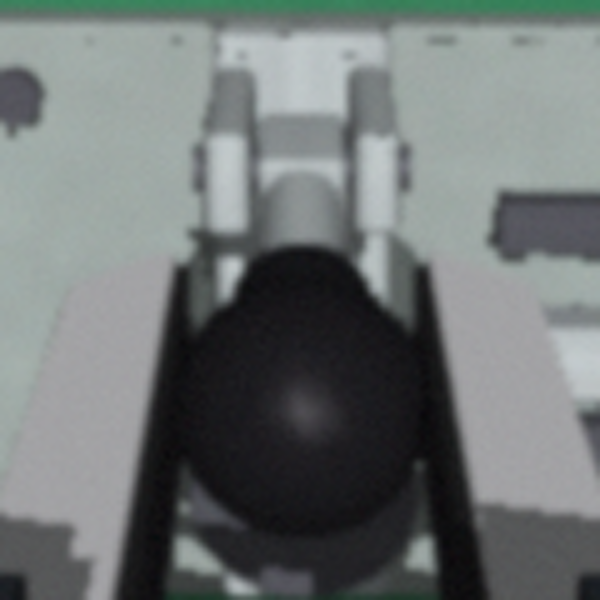

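The ball is centred again at about (320,312). Now I'll push outward gently.

Emit:
apply_moves --plan '[0, 0, 0, -0.0003, 0, -0.002, 20, 0, 0, 0, 0, 0, -0.002, 20, 0, 0, 0, 0, 0, -0.0015, 20, 0, 0, 0, 0, 0, 0, 20]'

```text
clock: 8.22
eef_pos: [523.1, 205.7, 135.1]
eef_rot: [3.109, 1.571, 1.684]
wrist_force: [2.4, 0.3, -1.3]
finger_gap: 24.7
```

Emit:
apply_moves --plan '[0, 0, 0, 0, 0, -0.001, 20, 0, 0, 0, 0, 0, 0, 20]'

```text
clock: 8.48
eef_pos: [523.0, 206.3, 135.0]
eef_rot: [-0.296, 1.57, -1.721]
wrist_force: [2.1, -3.0, -0.8]
finger_gap: 24.8
```

```bash
python3 -c "
from h import *
c=wrist('w7');print(c['state']['finger_gap'],c['state']['wrist_force'])
cv2.imwrite('pics/w7d.png',cv2.resize(c['image'][230:350,260:380,::-1],None,fx=5,fy=5,interpolation=2))
"
```

```text
8.475 [ 0.311  0.393  1.566 -0.     1.182  0.165] [523.  206.3 135. ] [[-0.0, 0.9894, 0.1455], [-0.0003, 0.1455, -0.9894], [-1.0, -0.0001, 0.0003]]
24.784793497722376 [ 2.1183503  -3.04233253 -0.83378271]
```

View pics/w7d.png

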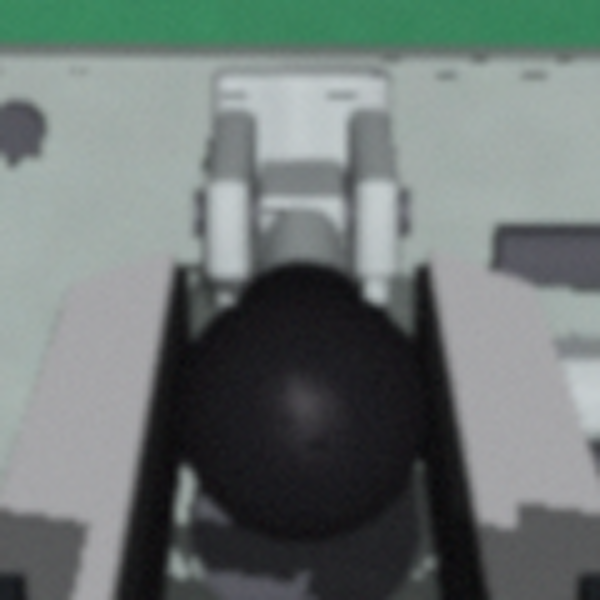

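Emit:
apply_moves --plan '[0, 0, 0, 0, 0, -0.001, 20, 0, 0, 0, 0, 0, 0, 20]'

```text
clock: 8.78
eef_pos: [522.9, 206.9, 135.0]
eef_rot: [-0.241, 1.57, -1.666]
wrist_force: [2.2, -7.7, -1.1]
finger_gap: 24.4
```

Emit:
apply_moves --plan '[0, 0, 0, 0, 0, -0.001, 20, 0, 0, 0, 0, 0, 0, 20]'

```text
clock: 9.02
eef_pos: [522.8, 207.5, 135.0]
eef_rot: [-0.261, 1.569, -1.686]
wrist_force: [2.9, -10.0, -0.7]
finger_gap: 24.5
```

```bash
python3 -c "
from h import *
c=wrist('w8');print(c['state']['finger_gap'],c['state']['wrist_force'])
cv2.imwrite('pics/w8d.png',cv2.resize(c['image'][230:350,260:380,::-1],None,fx=5,fy=5,interpolation=2))
H=np.array([523.2,206.2,98]);u=np.array([-np.sin(np.radians(8.5)),np.cos(np.radians(8.5)),0])
print(thetafit(load('w7'),np.array([260+302/5,230+410/5]),H,u))
"
```

```text
9.025 [ 0.313  0.394  1.565 -0.002  1.183  0.168] [522.8 207.5 135. ] [[-0.0002, 0.9894, 0.1453], [-0.0016, 0.1453, -0.9894], [-1.0, -0.0004, 0.0016]]
24.529716847261106 [ 2.91022238 -9.96715059 -0.74149889]
(np.float64(1.5679999999999998), np.float64(0.24592538895270347), array([523.22314608, 206.04512595, 153.99978106]))
```

View pics/w8d.png

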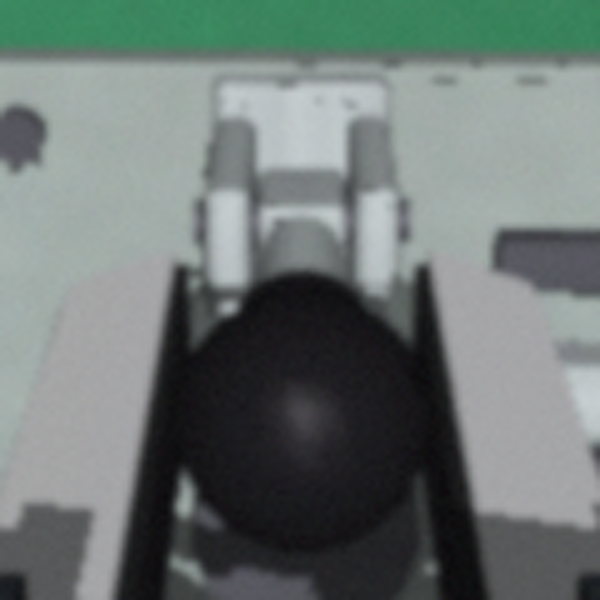

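The handle is at its stop: the fit gives 1.568 rad and the push is 10 N. I'll start winding with two small rows to check how shift and turn combine.

Emit:
apply_moves --plan '[0.15, 0, 0, 0, 0.0093, 0.0007, 20, 0.15, 0, 0, 0, 0.0093, 0.0007, 20, 0, 0, 0, 0, 0, 0, 20]'

```text
clock: 9.45
eef_pos: [541.3, 207.8, 135.0]
eef_rot: [-0.785, 1.57, -2.513]
wrist_force: [-1.6, -6.0, 2.3]
finger_gap: 24.8
```

```bash
cat > chk.py <<'E'
from h import *
from cell import readout
s=readout.read_state();M=R.from_euler("xyz",s["eef_rot"]).as_matrix()
A=np.array([532.1,145.9]);d=s["eef_pos"][:2]-A
f=M.T@s["wrist_force"]
print(s["clock"],"toolang",np.degrees(np.arctan2(-M[1,2],-M[0,2])).round(2),"posang",np.degrees(np.arctan2(d[1],d[0])).round(2),"r",np.linalg.norm(d).round(1),"z",s["eef_pos"][2].round(1),"Ftool",f.round(1),s["finger_gap"].round(2))
E
python3 chk.py
```

```text
Traceback (most recent call last):
  File "chk.py", line 6, in <module>
    print(s["clock"],"toolang",np.degrees(np.arctan2(-M[1,2],-M[0,2])).round(2),"posang",np.degrees(np.arctan2(d[1],d[0])).round(2),"r",np.linalg.norm(d).round(1),"z",s["eef_pos"][2].round(1),"Ftool",f.round(1),s["finger_gap"].round(2))
                                                                                                                                                                                                                   ^^^^^^^^^^^^^^^^^^^^^
AttributeError: 'float' object has no attribute 'round'
```

```bash
sed -i 's/s\["finger_gap"\].round(2)/s["finger_gap"]/' chk.py; python3 chk.py
```

```text
9.45 toolang 81.01 posang 81.53 r 62.6 z 135.0 Ftool [-2.3 -0.6  6.2] 24.75003542384256
```

Emit:
apply_moves --plan '[0.15, 0, 0, 0, 0.0093, 0.0007, 20, 0.15, 0, 0, 0, 0.0093, 0.0007, 20, 0.15, 0, 0, 0, 0.0093, 0.0007, 20, 0, 0, 0, 0, 0, 0, 20]'

```text
clock: 9.95
eef_pos: [567.0, 197.9, 135.0]
eef_rot: [-0.878, 1.57, -3.053]
wrist_force: [-2.3, -4.0, 2.3]
finger_gap: 25.0
```

```bash
python3 chk.py
```

```text
9.95 toolang 55.4 posang 56.13 r 62.6 z 135.0 Ftool [-2.3  0.4  4.6] 24.977511410851978
```

Emit:
apply_moves --plan '[0.15, 0, 0, 0, 0.0093, 0.0007, 20, 0.15, 0, 0, 0, 0.0093, 0.0007, 20, 0.1, 0, 0, 0, 0.0062, 0.0003, 20, 0, 0, 0, 0, 0, 0, 20]'

```text
clock: 10.45
eef_pos: [584.0, 180.5, 135.1]
eef_rot: [-1.813, 1.57, 1.899]
wrist_force: [-1.4, -1.1, 0.2]
finger_gap: 24.8
```

```bash
python3 chk.py; python3 -c "
from h import *
wrist('w9')"
```

```text
10.45 toolang 32.67 posang 33.7 r 62.4 z 135.1 Ftool [-0.2  0.1  1.8] 24.799862257760807
10.45 [0.24  0.497 1.415 0.    1.229 1.24 ] [584.  180.5 135.1] [[-0.0001, 0.5398, -0.8418], [0.0003, -0.8418, -0.5398], [-1.0, -0.0003, -0.0001]]
```

View pics/w9.png

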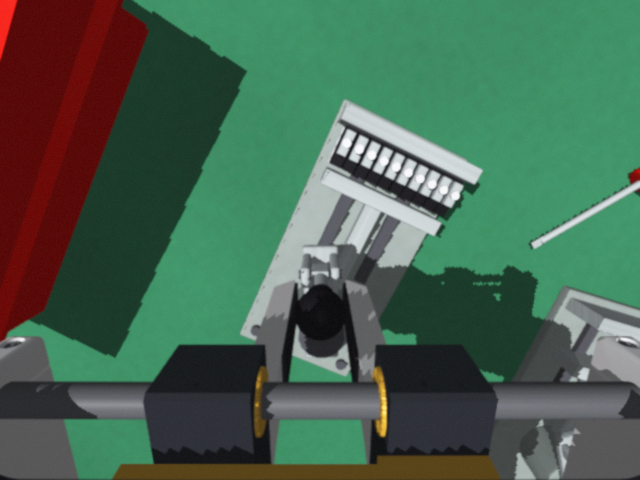

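The jaw is close to the blocks with a small gap left. I'll continue in smaller rows with a slight outward bias.

Emit:
apply_moves --plan '[0.1, 0, 0, 0, 0.0061, 0, 20, 0.1, 0, 0, 0, 0.0061, 0, 20, 0, 0, 0, 0, 0, 0, 20]'

```text
clock: 10.88
eef_pos: [588.6, 171.9, 135.0]
eef_rot: [-1.062, 1.566, 2.451]
wrist_force: [-12.1, 10.8, 4.8]
finger_gap: 24.9
```

```bash
python3 chk.py
```

```text
10.875 toolang 21.25 posang 24.69 r 62.2 z 135.0 Ftool [ -4.7 -14.5   7.4] 24.916106439333404
```

```bash
python3 -c "
from h import *
c=wrist('w10');cv2.imwrite('pics/w10c.png',cv2.resize(c['image'][60:340,220:500,::-1],None,fx=2.1,fy=2.1,interpolation=2))"
```

```text
10.875 [0.223 0.502 1.407 0.004 1.235 1.422] [588.6 171.9 135. ] [[-0.0033, 0.3624, -0.932], [0.0028, -0.932, -0.3624], [-1.0, -0.0038, 0.0021]]
```

View pics/w10c.png

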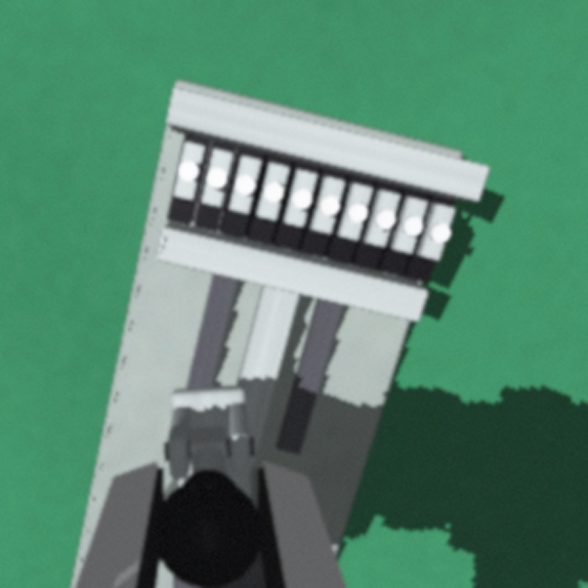

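The jaw looks to be against the blocks. I'll press slightly more to confirm the hard stop.

Emit:
apply_moves --plan '[0, 0, 0, 0, 0.0015, 0, 20, 0, 0, 0, 0, 0, 0, 20]'

```text
clock: 11.18
eef_pos: [588.7, 171.6, 135.0]
eef_rot: [-1.18, 1.565, 2.335]
wrist_force: [-15.3, 15.6, 5.4]
finger_gap: 24.6
```

```bash
python3 chk.py
```

```text
11.175 toolang 21.37 posang 24.44 r 62.1 z 135.0 Ftool [ -5.2 -20.2   8.5] 24.615675997655643
```

Tangential force rose to 20 N with almost no motion, so this is the hard stop. I'll relieve the load, open, and retreat straight up.

Emit:
apply_moves --plan '[0, 0, 0, 0, -0.002, 0, 20, 0, 0, 0, 0, -0.002, 0, 20, 0, 0, 0, 0, 0, 0, 20]'

```text
clock: 11.55
eef_pos: [588.3, 172.4, 135.0]
eef_rot: [-0.1, 1.569, -2.87]
wrist_force: [-7.7, -2.4, 3.8]
finger_gap: 24.7
```

```bash
python3 chk.py
```

```text
11.55 toolang 21.31 posang 25.27 r 62.2 z 135.0 Ftool [-3.8 -0.5  8.1] 24.723834259264308
```

Emit:
apply_moves --plan '[0, 0, 0, 0, 0, 0, 45, 0, 0, 0, 0, 0, 0, 45, 0, 0, 0, 0, 0, 0, 45]'

```text
clock: 11.92
eef_pos: [589.4, 172.2, 135.1]
eef_rot: [-3.062, 1.57, 0.448]
wrist_force: [0.5, -0.1, 0.3]
finger_gap: 42.3
```

```bash
python3 chk.py; python3 -c "
from h import *
c=wrist('w11');cv2.imwrite('pics/w11c.png',cv2.resize(c['image'][150:400,200:450,::-1],None,fx=2.4,fy=2.4))"
```

```text
11.925 toolang 21.08 posang 24.65 r 63.1 z 135.1 Ftool [-0.3  0.3 -0.4] 42.257251230021076
11.925 [0.225 0.503 1.407 0.    1.232 1.427] [589.4 172.2 135.1] [[0.0003, 0.3596, -0.9331], [0.0001, -0.9331, -0.3596], [-1.0, -0.0, -0.0003]]
```

View pics/w11c.png

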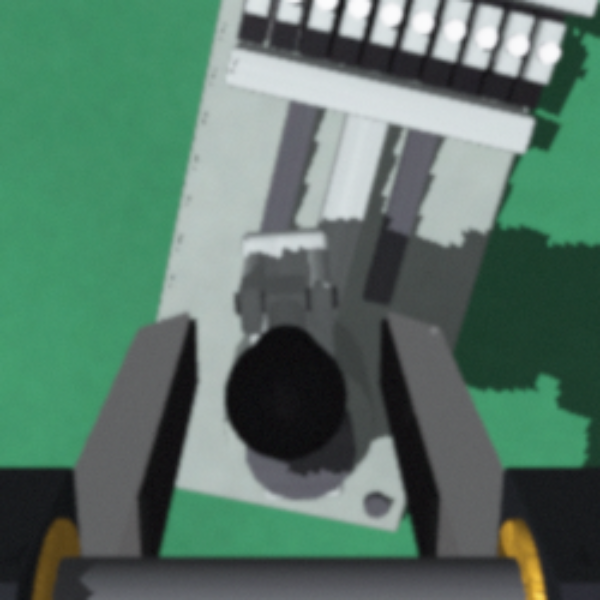

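Released, with the ball still between the open pads at crop (287,392). A light nudge clockwise with the trailing finger will make sure the crank still rests on its stop.

Emit:
apply_moves --plan '[0, 0, 0, 0, 0.004, 0, 45, 0, 0, 0, 0, 0.003, 0, 45, 0, 0, 0, 0, 0, 0, 45]'

```text
clock: 12.35
eef_pos: [592.0, 165.3, 135.0]
eef_rot: [-1.895, 1.571, 1.613]
wrist_force: [0.0, -0.5, 0.0]
finger_gap: 42.1
```

```bash
python3 chk.py
```

```text
12.35 toolang 21.0 posang 17.91 r 62.9 z 135.0 Ftool [-0.   0.4  0.2] 42.10938059955107
```

Emit:
apply_moves --plan '[0, 0, 0, 0, 0.0015, 0, 45, 0, 0, 0, 0, 0, 0, 45]'

```text
clock: 12.6
eef_pos: [592.2, 164.7, 135.0]
eef_rot: [-1.569, 1.57, 1.939]
wrist_force: [-1.8, 4.5, 0.7]
finger_gap: 42.7
```

```bash
python3 chk.py
```

```text
12.6 toolang 21.03 posang 17.35 r 63.0 z 135.0 Ftool [-0.7 -4.9  0. ] 42.657490332577645
```

Emit:
apply_moves --plan '[0, 0, 0, 0, 0.0015, 0, 45, 0, 0, 0, 0, 0, 0, 45]'

```text
clock: 12.85
eef_pos: [592.4, 164.2, 135.0]
eef_rot: [-1.497, 1.568, 2.012]
wrist_force: [-4.5, 11.4, 1.4]
finger_gap: 42.5
```

```bash
python3 chk.py
```

```text
12.85 toolang 21.06 posang 16.91 r 63.0 z 135.0 Ftool [ -1.3 -12.2   0.1] 42.48774288906701
```

Force built immediately on contact (5 N, then 12 N), so the crank is on its stop. Next I'll back off to centre and rise.

Emit:
apply_moves --plan '[0, 0, 0, 0, -0.005, 0, 45, 0, 0, 0, 0, -0.005, 0, 50, 0, 0, 0, 0, 0, 0, 60, 0, 0, 0, -0.02, 0, 0, 60, 0, 0, 0, -0.03, 0, 0, 60]'

```text
clock: 13.48
eef_pos: [589.1, 171.7, 184.9]
eef_rot: [-0.029, 1.569, -2.804]
wrist_force: [0.4, -0.1, 0.2]
finger_gap: 56.3
```

Emit:
apply_moves --plan '[0, 0, 0, -0.04, 0, 0, 60, 0, 0, 0, 0, 0, -0.05, 60, 0, 0, 0, 0, 0, -0.05, 60, 0, 0, 0, 0, 0, -0.04, 60, 0, 0, 0, 0, 0, 0, 60]'

```text
clock: 14.1
eef_pos: [721.3, 222.5, 221.8]
eef_rot: [-0.072, 1.568, -2.847]
wrist_force: [-0.1, 0.2, 0.4]
finger_gap: 56.3
```

```bash
python3 -c "
from h import *
from cell import cams
wrist('w12')
for n in('top','scene'):
  c=cams.camera(n);pickle.dump(c,open(n+'9.pkl','wb'));cv2.imwrite('pics/%s9.png'%n,c['image'][:,:,::-1])
"
```

```text
14.1 [ 0.251  0.806  0.725 -0.     1.615  1.455] [721.3 222.5 221.8] [[-0.0029, 0.3586, -0.9335], [-0.0009, -0.9335, -0.3586], [-1.0, -0.0002, 0.003]]
```

View pics/top9.png

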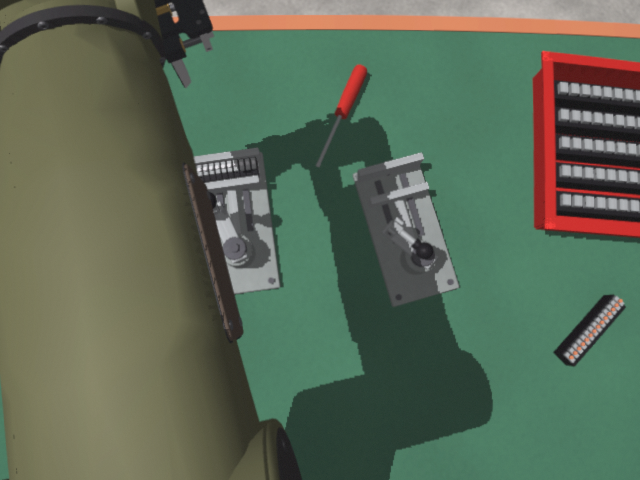

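View pics/scene9.png

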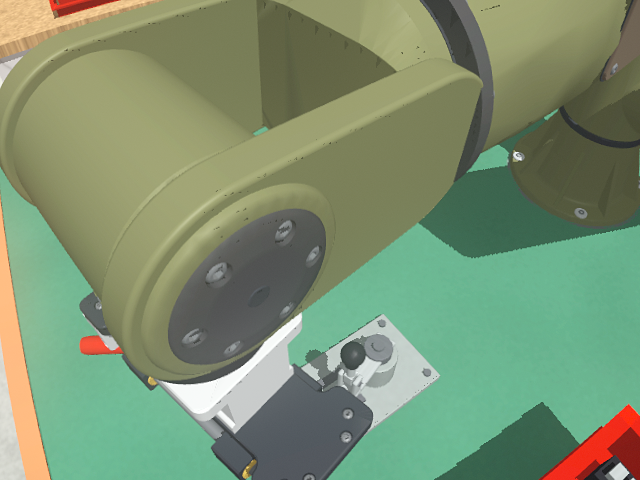

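Emit:
apply_moves --plan '[0, 0, 0, 0, 0.035, 0.02, 60, 0, 0, 0, 0, 0.04, 0.025, 60, 0, 0, 0, 0, 0.04, 0.025, 60, 0, 0, 0, 0, 0.04, 0.025, 60, 0, 0, 0, 0, 0.04, 0.025, 60]'

```text
clock: 14.88
eef_pos: [676.6, -4.4, 226.7]
eef_rot: [2.671, 1.569, -0.104]
wrist_force: [-0.4, 0.1, 0.5]
finger_gap: 56.6
```

Emit:
apply_moves --plan '[0, 0, 0, 0, 0.04, 0.025, 60, 0, 0, 0, 0, 0.04, 0.025, 60, 0, 0, 0, 0, 0.04, 0.025, 60, 0, 0, 0, 0, 0.04, 0.025, 60, 0, 0, 0, 0, 0, 0, 60]'

```text
clock: 15.5
eef_pos: [640.4, -190.9, 226.3]
eef_rot: [2.205, 1.569, -0.574]
wrist_force: [0.4, 0.3, 0.0]
finger_gap: 56.5
```

```bash
python3 -c "
from h import *
from cell import cams
for n in('top','scene'):
  c=cams.camera(n);pickle.dump(c,open(n+'10.pkl','wb'));cv2.imwrite('pics/%s10.png'%n,c['image'][:,:,::-1])
"
```

```text
(no output)
```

View pics/top10.png

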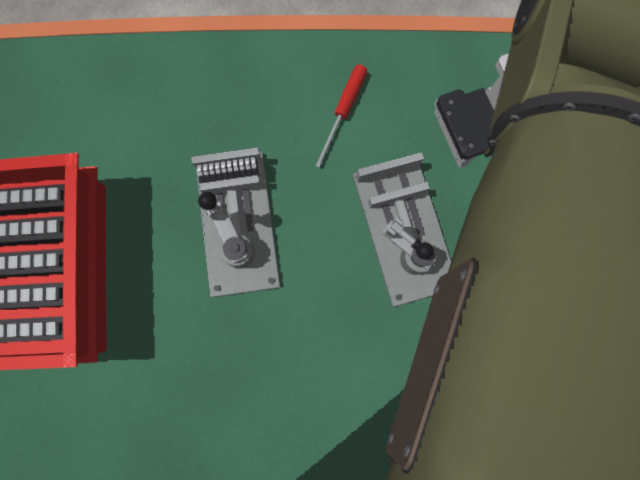

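View pics/scene10.png

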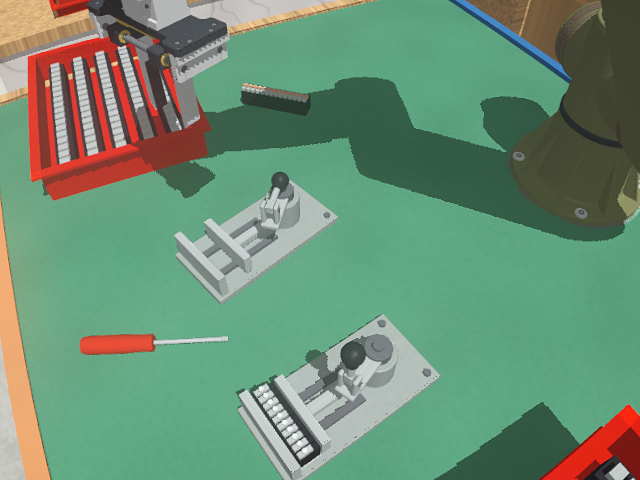

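Run:
```python
from h import *
for n,(x,y,w) in(("top",(180,140,110)),("scene",(300,310,140))):
    a=load(n+"10")["image"][y:y+w,x:x+w,::-1];cv2.imwrite(f"pics/{n}10c.png",cv2.resize(a,(600,600),interpolation=2))
b=load("top10")["image"].astype(int);a=load("top0")["image"].astype(int)
print("spare diff",np.abs(b-a)[225:275,385:440].max(2).__gt__(40).sum())
```

```text
spare diff 0
```

View pics/top10c.png

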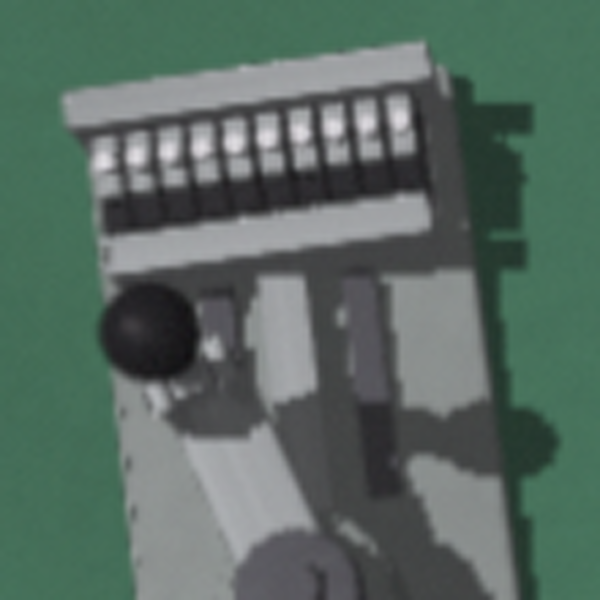

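View pics/scene10c.png

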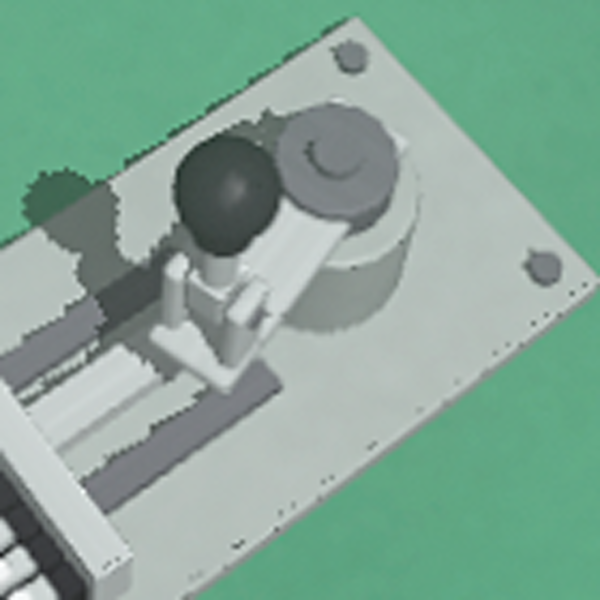

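Run:
```python
from h import *
T=load("top10");S=load("scene10");T0=load("top0");S0=load("scene0")
k=110/600;m=140/600
tb=(180+150*k,140+332*k);sb=(300+227*m,310+195*m)
x,e=tri([(T,tb),(S,sb)]);print("ball",x,e)
# axis cap top centre at approx z? 
print("cap top (z~80)",atz(T,(180+300*k,140+588*k),80),atz(S,(300+335*m,310+155*m),80))
d=x[:2]-[532.1,145.9];print(np.degrees(np.arctan2(d[1],d[0])),np.linalg.norm(d))
# per camera bias-fit of theta: joint fit of theta, phi
from scipy.optimize import least_squares
def ball(ph,th,b,A=np.array([532.1,145.9,98])):
    u=np.array([np.cos(ph),np.sin(ph),0]);return A+b+u*(61-56*np.cos(th))+np.array([0,0,56*np.sin(th)])
# bias per camera from the initial known state (phi 98.5deg, th .1)
for ph in (.40,.43,.46):
  for th in(1.47,1.57):
    p=ball(ph,th,0);print(ph,th,p.round(1),proj(T,p)-tb,proj(S,p)-sb)
p0=ball(np.radians(98.5),.1,0);print("init resid",proj(T0,p0)-[227.85,245.85],proj(S0,p0)-[384.2,338])
```

```text
ball [587.08319345 173.0772077  152.08457905] [np.float64(1.0968614143810942), np.float64(1.0968614143812088)]
cap top (z~80) [531.98995332 144.10694386  80.        ] [532.38590459 148.7320157   80.        ]
26.30236245132174 61.33312465335806
0.4 1.47 [583.1 167.5 153.7] [[3.15253824 3.08329701]] [[-0.36610169 -7.10156827]]
0.4 1.57 [588.2 169.6 154. ] [[ 1.66335765 -0.56877771]] [[-3.68173965 -3.33433607]]
0.43 1.47 [582.4 169.  153.7] [[2.05022035 3.56198116]] [[ 0.96658349 -6.19064279]]
0.43 1.57 [587.5 171.3 154. ] [[ 0.45071553 -0.04261384]] [[-2.21021978 -2.32116972]]
0.46 1.47 [581.7 170.5 153.7] [[0.96169478 4.07254295]] [[ 2.33033461 -5.31360555]]
0.46 1.57 [586.7 173.  154. ] [[-0.74679733  0.51858147]] [[-0.70380132 -1.34550304]]
init resid [[-0.12384741  0.17281974]] [[-2.08609229 -0.19713703]]
```

The final views agree with the job done. The ball is at radius 61.3 mm and z about 152 mm, so the handle is upright. The jaw is against the blocks and the empty clamp's crank looks unchanged.

```bash
python3 -c "
from cell import ticket,readout
print(readout.read_state()['clock']);print(ticket.sign_off())"
```

```text
15.6
the job is handed in; nothing more can be done
None
```

The loaded clamp's handle is folded fully upright and its crank is wound clockwise to the stop, with the jaw against the blocks. I let go, moved the arm clear and handed in at 15.6 s.

- **Handle:** I gripped the ball and swung it out until it met its stop at about 10 N; the wrist camera put it at 1.57 rad. The ball slipped 5–6 mm in the pads on the way, so I re-gripped and finished the fold before any winding.
- **Crank:** It turned about 1.27 rad before stopping. Pushing harder took the force to 20 N with hardly any movement. A light nudge after letting go also met firm resistance.
- **Last camera check:** The ball is 61.3 mm from the axis (61 expected), so the handle is still upright, and the jaw looks closed on the blocks. The empty clamp's crank shows no change from the first picture.
- **Disagreements:** The ball measured 152 mm high against 154 expected. The top and scene cameras also differ by about 2 mm. Both are roughly the stated calibration error.

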